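# Clip the denture cup shut and pump the caddy's trigger clamp onto it

## Robot

A 6-joint arm with a two-finger parallel gripper is mounted at the origin on the work surface. World frame = base frame: x ahead of the robot, y to its left, z up, the work surface at z = 0. Lengths are in mm, angles in rad, forces in N, time in s.
With the tool pointing down it reaches from about 300 to 775 mm from the base axis. Payload 14.6 kg.
Tool frame: the origin (TCP) lies at the very end of the fingers, on their centre line; the grasp point (between the pads) lies 19 mm behind it; z points along the fingers, y is the line along which they close (so a half turn about z gives the same grasp; the last joint's range is limited). The gripper opens to 94 mm and grips with 3 to 60 N. Pads are 16 mm wide; open, the fingers measure 119 mm over their backs; the gripper's body (75 mm by 177 mm) begins 78 mm behind the grasp point.
Start: joints at [1.189, 0.3, 1.521, -0, 1.321, -0.067], TCP at [170.292, 522.963, 205.446] pointing down, gripper open.
Joint ranges: [-3.03, 3.03], [-0.79, 2.21], [0.23, 2.52], [-1.04, 4.18], [0, 3.07], [-2.55, 2.55]. Speed limits (rad/s): [2.22, 2.22, 2.57, 3.14, 3.14, 3.14].

## Interface

Orientations are given as [roll, pitch, yaw] about the fixed x, y, z axes, in that order (R = Rz(yaw) Ry(pitch) Rx(roll)).
In Python, from cell import manip gives the robot as it stands. The module is installed in compiled form; this text tells all that it offers.
- The arm moves only by the shell command python3 -m inch 'ROWS' [FORCE]. ROWS is JSON, a list of rows, each an object of numbers: "gripper": the opening, from 0 (shut) to 1 (fully open); "dx", "dy", "dz": the shift along the world's x, y, z in m; "wx", "wy", "wz": the turn, a rotation vector about the world's x, y, z in degrees. A call has exactly 5 rows; each row is the pose to reach, as a shift and turn from the pose commanded when the call began; what a row does not reach only later rows make up. A row lasts 1/12 s, in which the tool goes at most 41.7 mm and 7.16 degrees, less where a joint would pass 70% of its speed; a pose out of reach is approached as far as the arm can. A call with a gripper value outside its range is refused whole. The fingers move at their own pace and stop on an object; FORCE is the grip in N (left out, the last holds). Time passes only in rows, so rows that repeat a pose let the fingers close, or fill a call up. It gives the time, the measured TCP pose, the force, the opening and the grip force at its end, in the units of the state.
- manip.read_state(): the state, without advancing time (a new reading comes with each control period).
- manip.camera(name): name is "scene" or "top" or "wrist"; returns the picture (420x560x3 uint8, blue, green, red); there is no depth.
- manip.camera_info(name): a dict with "camera_matrix" (3x3 intrinsics, pixels), "R" (3x3) and "t" (3): a world point X has camera coordinates R X + t; the wrist camera has in their place "tool_from_camera" (4x4, takes a point from camera to tool coordinates, whose origin is the TCP and whose axes are the flange's). Camera axes: x right, y down, z forward; pixel columns grow to the right and rows downward; lengths in mm; the calibration is good to about 2 mm. The wrist camera is an equidistant fisheye: a pixel r from the principal point sees the ray r / f radians off the axis. A picture is of the moment at which its call begins: read the wrist's pose just before it. camera_info takes no time and is no camera call.
- manip.sign_off(): hands the job in; it is judged then, once.
The state is a dict: "clock": time; "joints": joint angles; "qd": joint speeds; "effort": joint torques, N m; "eef_pos": TCP position; "eef_rot": TCP orientation; "wrist_force": force on the tool from outside, world axes, zero at the start; "moment": the same for the moment, N m; "finger_gap": finger opening in mm; "finger_force": force on a finger pad.
Only numpy, scipy, OpenCV 4.12 (cv2) and the standard library are available. Lean on these libraries where they do the work, as an engineer would, in place of code of your own. Each camera call takes 0.05 s, during which the arm holds its last target. There are 200 camera calls.

## Task

First push the yellow denture cup's hinged lid down until it clips shut. Then pump the orange trigger of the caddy's ratchet clamp against its handle until the sprung red pad holds the cup snugly against the black back stop: pad sprung back by about 5 mm, never by more than 11 mm, which would crush the cup. Finish still squeezing the trigger with the gripper, the cup held like that, and do not disturb the tumbler, comb or brush.

Things in the scene. Friction and masses are not known exactly. Their poses are not given: they have to be found in the camera images.
- caddy: Chrome caddy, fixed, 125 x 320 mm. Origin: centre of its underside on the vanity top. Its y axis is the clamp axis, from the trigger (-y end) to cup and back stop (+y end); its x points away from the robot. Floor 12 mm above the vanity top; rails 8 mm high, 83 mm apart, guide the cup. The clamp is under 137 mm high; jaw, pad and shut cup stay below 90 mm.
- grip_point (a point): Put the middle of the finger pads here, from above, closing along the caddy's y, to squeeze the trigger. Fixed, 112 mm above the vanity top; trigger and post end 20 to 23 mm higher, fingertips may reach 25 mm lower. The fixed black handle post (41 mm wide, 14 mm thick) is on the +y side, its outer face 14 mm from this point; the orange trigger (26 mm wide) on the -y side.
- trigger (a joint): 0 released (outer face 32 mm from grip_point), 0.2 rad fully squeezed (14 mm): centred there, a 68 to 70 mm gripper opening touches it, 28 mm squeezes it fully. Sprung to return. It drives the jaw 0.7 mm per mm, catching at 5 mm teeth (up to 5 mm lost as a stroke begins): 10 mm of jaw a full stroke, 5 mm if not let quite back. The jaw stays put when it is let go. It takes up to 10 N.
- jaw (a joint): How far the jaw with its toothed bar has moved towards the cup, m: 0 at the start, 0.055 at most.
- pad (a joint): How far the red pad is sprung back towards the jaw, m: 0 free, 0.016 fully home (gap behind the pad 16 mm when free). Spring 0.6 N per mm. It begins to grow when the cup is touched by the pad and rests on the back stop.
- pad_face (a point): Centre of the red pad's front face (44 x 44 mm, facing +y of the caddy), 52 mm above the vanity top.
- stop: Black back stop, fixed on the caddy, 64 mm wide, 62 mm high, 12 mm thick. Origin: lower edge of the face turned to the cup (that face lies at the origin's y, facing -y of the caddy), on the caddy's floor.
- cup: Yellow denture cup, loose, 80 mm (its x) x 70 mm (its y) x 69 mm high with the lid shut, 0.16 to 0.28 kg, standing between the rails with its 70 mm across the clamp, 1 to 3 mm from the back stop. Origin: centre of its underside. It slides towards the stop when the pad pushes it.
- lid_hinge (a point): Middle of the lid's hinge line, along the cup's y, at the cup's +x (far) rim, 62 mm above the cup's underside. The lid is a 7 mm plate lying above this line when shut.
- lid_edge (a point): Point on the lid's upper face where to push: 70 mm from the hinge, on the lid's middle line, 14 mm from its free (near) edge.
- lid (a joint): Lid angle: 0 clipped shut, growing as it opens upward; stiff hinge, it stays where it is left. From about 0.1 rad down a sprung clip at the free edge resists with up to about 6 N, then snaps and holds the lid at 0.
- tumbler: Glass tumbler standing upright, 68 mm wide, 100 mm high, bystander. Origin: centre of its underside.
- comb: Wooden comb lying flat, 160 mm long (its y), bystander. Origin: centre of its underside.
- brush: Blue denture brush lying flat, 165 mm long (its y), bystander. Origin: centre of its underside.
Things that resemble listed ones, but are neither listed nor needed, are in the scene too. Of the things like the cup, leave any that is blue; of the rest the larger one is meant.

How it is judged (in metres and radians):
On the way, in this order (a step that is already met when the one before it is completed fails the run):
1. the lid is clipped shut (value of joint lid below 0.04 rad), for 0.2 s.
2. the pad holds the clipped cup snugly against the back stop while the gripper squeezes the trigger (value of joint pad between 0.002 and 0.009 m and contact force between pad_c0 and cup above 0.6 N and contact force between cup and stop above 0.4 N and value of joint lid below 0.04 rad and contact force between the fingers and trigger_c0 above 0.5 N), for 0.2 s.
At the end, for the whole second after the job is handed in: Fingers still press the trigger (over 0.5 N, squeezed past 0.015 rad); lid under 0.04 rad; cup upright; pad sprung back 2 to 9 mm, pressing the cup (over 0.6 N) and the cup the stop (over 0.4 N); bystanders within 20 mm of their start, tumbler upright (all of step 2 and angle between cup's own z axis and vertical below 0.08 rad and value of joint trigger above 0.015 rad and distance of each of tumbler, comb, brush from where it was at the start of the episode below 0.02 m and angle between tumbler's own z axis and vertical below 0.1 rad); the arm keeps its last pose, push and grip.
It fails at once if the cup is crushed: the pad is sprung back by more than 11 mm (value of joint pad above 0.0115 m).
It fails at once if the tumbler is knocked away (distance of tumbler from where it was at the start of the episode above 0.03 m).
It fails at once if the comb is knocked away (distance of comb from where it was at the start of the episode above 0.03 m).
It fails at once if the brush is knocked away (distance of brush from where it was at the start of the episode above 0.03 m).
It also fails if it takes over 51 s, if anything falls off the work surface, if the arm or the gripper's body presses on something with over 40 N, if the wrist force passes 120 N, or if a joint passes its speed limit or range.

## Working session

There is one attempt and no reset: what is moved stays moved. The work goes in short steps, Python scripts to look and compute and a shell command to move; the robot and the scene stay as the last step left them, time stands still between calls to the robot, and variables do not carry over. Pictures are saved under pics/ and viewed, at most 10 in all, crops included, and the job is handed in when it is done.

```bash
mkdir -p pics; python3 - <<'E'
from cell import manip
import cv2,numpy as np
for n in("scene","top"):
    cv2.imwrite(f"pics/{n}0.png",manip.camera(n)); i=manip.camera_info(n)
    R=np.array(i["R"]);print(n,np.round(i["camera_matrix"],1).tolist(),(-R.T@np.array(i["t"])).round(0),R.round(2).tolist())
s=manip.read_state();print(s["eef_pos"],s["eef_rot"],s["finger_gap"],s["clock"])
E
```

```text
scene [[421.1, 0.0, 285.1], [0.0, 421.1, 207.8], [0.0, 0.0, 1.0]] [1106.  310.  747.] [[-0.55, 0.84, -0.02], [0.62, 0.39, -0.68], [-0.57, -0.38, -0.73]]
top [[397.8, 0.0, 270.9], [0.0, 397.8, 207.7], [0.0, 0.0, 1.0]] [ 453.  -34. 1032.] [[0.02, -1.0, 0.01], [-0.99, -0.03, -0.15], [0.15, -0.01, -0.99]]
[170.21746868 522.7580553  204.93767571] [-3.14054213e+00 -5.70260081e-05  2.82681734e+00] 93.58167351361877 0.1
```

View pics/scene0.png

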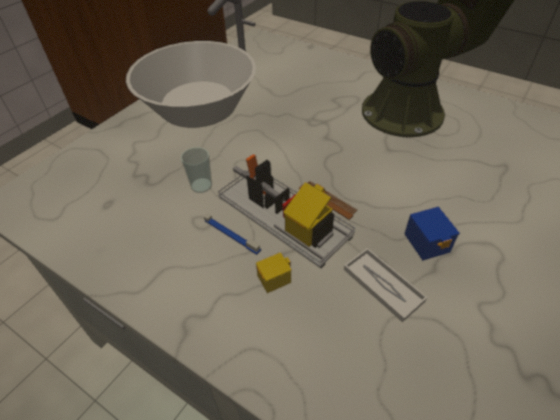

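View pics/top0.png

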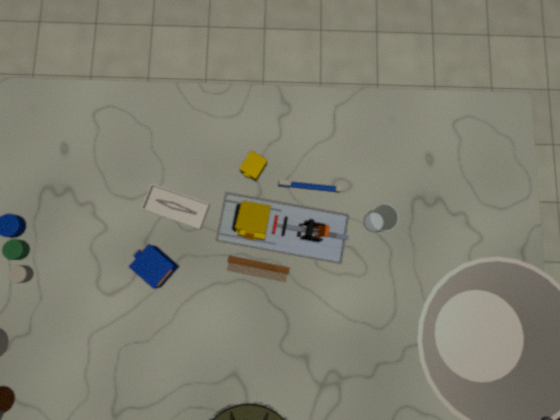

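The top view shows the caddy at about (217–349, 193–263), with the yellow cup at (252,220), the trigger at (322,230), the tumbler at (380,218), the brush at (312,186) and the comb at (258,268). I'll zoom in on both views.

```bash
cat >h.py <<'E'
from cell import manip
import cv2,numpy as np
def ray(n,uv,z):
    i=manip.camera_info(n);R=np.array(i["R"]);t=np.array(i["t"]).ravel();K=np.array(i["camera_matrix"])
    c=-R.T@t;d=R.T@np.linalg.solve(K,[uv[0],uv[1],1]);return c+d*(z-c[2])/d[2]
def proj(n,X):
    i=manip.camera_info(n);R=np.array(i["R"]);t=np.array(i["t"]).ravel();K=np.array(i["camera_matrix"])
    p=K@(R@np.array(X)+t);return p[:2]/p[2]
E
python3 - <<'E'
from h import *
t=cv2.imread("pics/top0.png");s=cv2.imread("pics/scene0.png")
a=cv2.resize(t[180:280,205:365],(800,500),interpolation=3)
b=cv2.resize(s[145:270,205:365],(768,600),interpolation=3)
cv2.imwrite("pics/ct.png",cv2.convertScaleAbs(a,alpha=1.5));cv2.imwrite("pics/cs.png",cv2.convertScaleAbs(b,alpha=1.8))
E
```

```text
(no output)
```

View pics/ct.png

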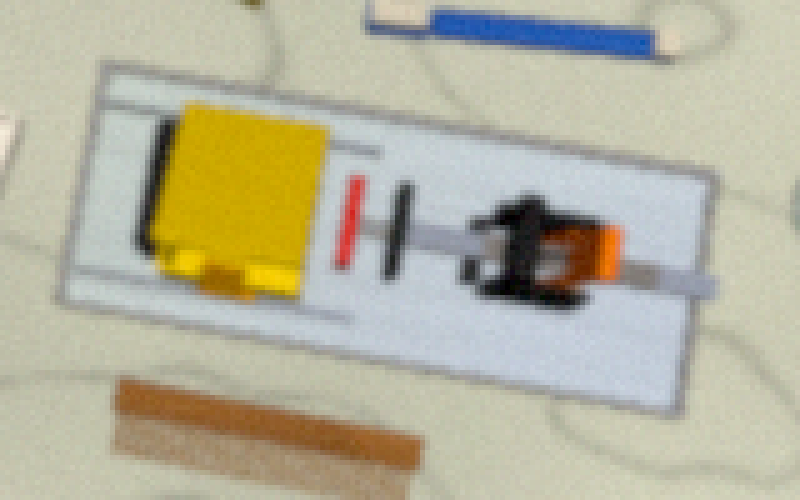

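View pics/cs.png

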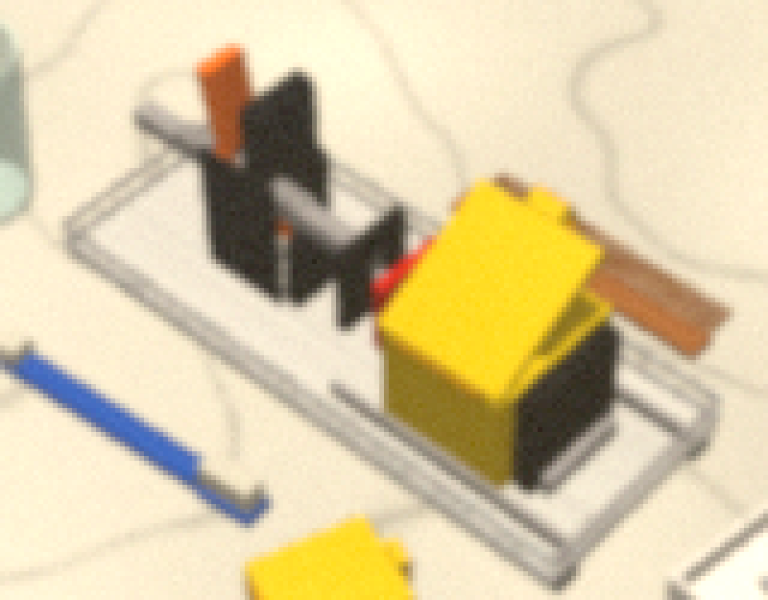

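The top crop shows caddy corners at (103,62), (717,175), (680,415) and (58,303). The lid is open: its free edge with the clip tab is on the robot side and the hinge is on the far side. The scene crop shows the orange trigger at (222,60), the post at (280,90) and the open lid's corners at (487,178), (605,255), (500,398) and (383,318).

```bash
cat >>h.py <<'E'
T=lambda u,v:(205+(u-2)/5,180+(v-2)/5)
S=lambda u,v:(205+(u-2)/4.8,145+(v-2)/4.8)
def tri(a,b):
    A=[];B=[]
    for n,p in(("top",T(*a)),("scene",S(*b))):
        c=ray(n,p,0);d=ray(n,p,100)-c;d/=np.linalg.norm(d);P=np.eye(3)-np.outer(d,d);A.append(P);B.append(P@c)
    X=np.linalg.lstsq(np.vstack(A),np.hstack(B),rcond=None)[0]
    return X.round(1),round(np.linalg.norm(A[0]@X-B[0]),1)
E
python3 - <<'E'
from h import *
c=[(103,62),(717,175),(680,415),(58,303)]
for z in(12,20):
    P=np.array([ray("top",T(*p),z) for p in c]);m=P.mean(0);print(z,P.round(0).tolist(),m.round(1),[np.linalg.norm(P[i]-P[i-1]).round(0) for i in range(4)])
    d=P[0]+P[3]-P[1]-P[2];d/=np.linalg.norm(d);print("ydir",d.round(3),np.degrees(np.arctan2(-d[0],d[1])))
    Q=np.array([ray("scene",S(*p),z) for p in [(562,580),(68,232),(718,400)]]);print("scene",Q.round(0).tolist())
for n,a,b in[("hinge+y",(185,103),(500,398)),("hinge-y",(330,128),(383,318)),("free+y",(155,248),(605,255)),("free-y",(303,272),(487,178)),("trig far-y top",(622,226),(200,65)),("trig",(618,280),(237,47)),("post",(537,200),(247,105)),("red top",(353,177),(395,268))]:
    print(n,*tri(a,b))
for n,u in(("top",T(400,40)),):pass
print("tumbler",ray("top",(376,221),0))
E
```

```text
12 [[644.0, 80.0, 12.0], [593.0, -240.0, 12.0], [469.0, -221.0, 12.0], [518.0, 98.0, 12.0]] [555.9 -70.5  12. ] [np.float64(127.0), np.float64(324.0), np.float64(125.0), np.float64(322.0)]
ydir [0.154 0.988 0.   ] -8.882622173457971
scene [[634.0, 79.0, 12.0], [582.0, -245.0, 12.0], [504.0, 89.0, 12.0]]
20 [[642.0, 79.0, 20.0], [592.0, -238.0, 20.0], [469.0, -219.0, 20.0], [517.0, 97.0, 20.0]] [555.1 -70.2  20. ] [np.float64(126.0), np.float64(322.0), np.float64(124.0), np.float64(320.0)]
ydir [0.154 0.988 0.   ] -8.882622173457998
scene [[640.0, 81.0, 20.0], [587.0, -239.0, 20.0], [511.0, 92.0, 20.0]]
hinge+y [611.5  31.6  83.3] 0.4
hinge-y [600.4 -37.6  84. ] 0.9
free+y [538.3  40.7 113.1] 0.7
free-y [528.1 -27.2 117.3] 0.3
trig far-y top [ 550.9 -171.   135.8] 0.7
trig [ 526.3 -169.2  130.3] 1.7
post [ 562.5 -133.5  136.8] 0.8
red top [575.7 -48.3  88.8] 1.9
tumbler [ 579.45951917 -315.59826147    0.        ]
```

The triangulation matches the given sizes: caddy centre about (555,-70), yaw -8.9°, lid open about 0.4 rad, push point about (536,7). I'm moving there with the gripper closing and a +9° turn.

```bash
python3 -m inch '[{"gripper":0,"dx":0.022,"dy":-0.031,"dz":0,"wz":2},{"gripper":0,"dx":0.044,"dy":-0.062,"wz":4},{"gripper":0,"dx":0.066,"dy":-0.093,"wz":6},{"gripper":0,"dx":0.088,"dy":-0.124,"wz":8},{"gripper":0,"dx":0.11,"dy":-0.155,"wz":9.1}]' 20
python3 -m inch '[{"gripper":0,"dx":0.022,"dy":-0.031},{"gripper":0,"dx":0.044,"dy":-0.062},{"gripper":0,"dx":0.066,"dy":-0.093},{"gripper":0,"dx":0.088,"dy":-0.124},{"gripper":0,"dx":0.11,"dy":-0.155}]'
python3 -m inch '[{"gripper":0,"dx":0.022,"dy":-0.031},{"gripper":0,"dx":0.044,"dy":-0.062},{"gripper":0,"dx":0.066,"dy":-0.093},{"gripper":0,"dx":0.088,"dy":-0.124},{"gripper":0,"dx":0.11,"dy":-0.155}]'
```

```text
validation failed for argument at $[0]...
validation failed for argument at $[0]...
validation failed for argument at $[0]...
```

```bash
python3 -m inch '[{"gripper":0,"dx":0.022,"dy":-0.031,"dz":0,"wx":0,"wy":0,"wz":2},{"gripper":0,"dx":0.044,"dy":-0.062,"dz":0,"wx":0,"wy":0,"wz":4},{"gripper":0,"dx":0.066,"dy":-0.093,"dz":0,"wx":0,"wy":0,"wz":6},{"gripper":0,"dx":0.088,"dy":-0.124,"dz":0,"wx":0,"wy":0,"wz":8},{"gripper":0,"dx":0.11,"dy":-0.155,"dz":0,"wx":0,"wy":0,"wz":9.1}]' 20
```

```text
clock: 0.52
eef_pos: [280.8, 366.3, 205.2]
eef_rot: [-3.141, -0.0, 2.988]
wrist_force: [0.0, 1.3, 0.0]
finger_gap: 63.9
finger_force: 0.0
```

```bash
for i in 1 2; do python3 -m inch '[{"gripper":0,"dx":0.022,"dy":-0.031,"dz":0,"wx":0,"wy":0,"wz":0},{"gripper":0,"dx":0.044,"dy":-0.062,"dz":0,"wx":0,"wy":0,"wz":0},{"gripper":0,"dx":0.066,"dy":-0.093,"dz":0,"wx":0,"wy":0,"wz":0},{"gripper":0,"dx":0.088,"dy":-0.124,"dz":0,"wx":0,"wy":0,"wz":0},{"gripper":0,"dx":0.11,"dy":-0.155,"dz":0,"wx":0,"wy":0,"wz":0}]' ; done
python3 -m inch '[{"gripper":0,"dx":0.016,"dy":-0.022,"dz":0,"wx":0,"wy":0,"wz":0},{"gripper":0,"dx":0.036,"dy":-0.049,"dz":-0.02,"wx":0,"wy":0,"wz":0},{"gripper":0,"dx":0.036,"dy":-0.049,"dz":-0.05,"wx":0,"wy":0,"wz":0},{"gripper":0,"dx":0.036,"dy":-0.049,"dz":-0.075,"wx":0,"wy":0,"wz":0},{"gripper":0,"dx":0.036,"dy":-0.049,"dz":-0.075,"wx":0,"wy":0,"wz":0}]'
```

```text
clock: 0.93
eef_pos: [390.9, 211.2, 205.4]
eef_rot: [-3.142, -0.0, 2.986]
wrist_force: [0.3, 0.7, -0.5]
finger_gap: 31.0
finger_force: 0.0
clock: 1.35
eef_pos: [500.9, 56.1, 205.3]
eef_rot: [-3.142, -0.0, 2.985]
wrist_force: [0.6, 0.8, -0.1]
finger_gap: 0.8
finger_force: 0.0
clock: 1.77
eef_pos: [534.0, 8.6, 125.5]
eef_rot: [-3.141, -0.008, 2.985]
wrist_force: [-0.6, 0.1, -1.7]
finger_gap: 0.4
finger_force: 0.0
```

```bash
python3 -m inch '[{"gripper":0,"dx":0,"dy":0,"dz":-0.008,"wx":0,"wy":0,"wz":0},{"gripper":0,"dx":0,"dy":0,"dz":-0.014,"wx":0,"wy":0,"wz":0},{"gripper":0,"dx":0,"dy":0,"dz":-0.02,"wx":0,"wy":0,"wz":0},{"gripper":0,"dx":0,"dy":0,"dz":-0.026,"wx":0,"wy":0,"wz":0},{"gripper":0,"dx":0,"dy":0,"dz":-0.032,"wx":0,"wy":0,"wz":0}]'
python3 -m inch '[{"gripper":0,"dx":0,"dy":0,"dz":-0.004,"wx":0,"wy":0,"wz":0},{"gripper":0,"dx":0,"dy":0,"dz":-0.008,"wx":0,"wy":0,"wz":0},{"gripper":0,"dx":0,"dy":0,"dz":-0.012,"wx":0,"wy":0,"wz":0},{"gripper":0,"dx":0,"dy":0,"dz":-0.015,"wx":0,"wy":0,"wz":0},{"gripper":0,"dx":0,"dy":0,"dz":-0.015,"wx":0,"wy":0,"wz":0}]'
```

```text
clock: 2.18
eef_pos: [536.6, 9.1, 98.6]
eef_rot: [3.141, 0.001, 2.986]
wrist_force: [-0.2, -0.3, 0.6]
finger_gap: 0.5
finger_force: 0.1
clock: 2.6
eef_pos: [536.1, 9.0, 82.9]
eef_rot: [-3.142, -0.001, 2.986]
wrist_force: [0.4, -1.5, 0.5]
finger_gap: 0.2
finger_force: 0.0
```

```bash
python3 -m inch '[{"gripper":0,"dx":0,"dy":0,"dz":-0.001,"wx":0,"wy":0,"wz":0},{"gripper":0,"dx":0,"dy":0,"dz":-0.002,"wx":0,"wy":0,"wz":0},{"gripper":0,"dx":0,"dy":0,"dz":-0.003,"wx":0,"wy":0,"wz":0},{"gripper":0,"dx":0,"dy":0,"dz":-0.004,"wx":0,"wy":0,"wz":0},{"gripper":0,"dx":0,"dy":0,"dz":-0.004,"wx":0,"wy":0,"wz":0}]'
python3 - <<'E'
from h import *
t=manip.camera("wrist");s=manip.camera("scene")
b=cv2.resize(s[145:270,205:365],(512,400),interpolation=3)
b=cv2.convertScaleAbs(b,alpha=1.8); w=cv2.resize(t,(533,400))
cv2.imwrite("pics/l1.png",cv2.resize(np.hstack([b,w]),(800,306)))
E
```

```text
clock: 3.02
eef_pos: [536.5, 9.0, 80.4]
eef_rot: [3.142, 0.001, 2.986]
wrist_force: [-6.7, 0.8, 14.1]
finger_gap: 0.5
finger_force: 6.5
```

View pics/l1.png

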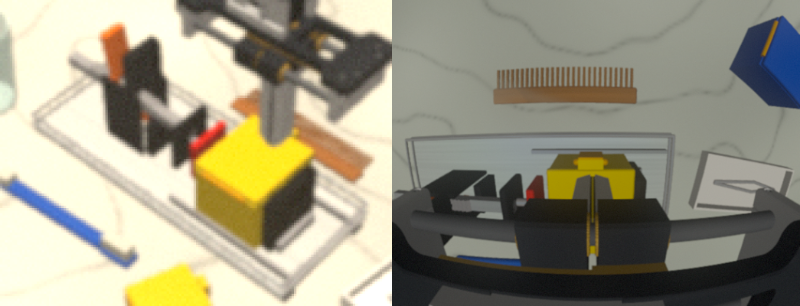

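Wrist force is 14 N with the TCP at z = 80.4 (the shut lid's top should be at 81). The picture shows the lid flat on the cup, so it has clipped. Next I lift, open and move over the grip point, estimated at (545,-133).

```bash
python3 -m inch '[{"gripper":0,"dx":0,"dy":0,"dz":0.03,"wx":0,"wy":0,"wz":0},{"gripper":0,"dx":0,"dy":0,"dz":0.065,"wx":0,"wy":0,"wz":0},{"gripper":1,"dx":0.001,"dy":-0.02,"dz":0.095,"wx":0,"wy":0,"wz":0},{"gripper":1,"dx":0.003,"dy":-0.045,"dz":0.095,"wx":0,"wy":0,"wz":0},{"gripper":1,"dx":0.005,"dy":-0.08,"dz":0.095,"wx":0,"wy":0,"wz":0}]'
python3 -m inch '[{"gripper":1,"dx":0.001,"dy":-0.03,"dz":0,"wx":0,"wy":0,"wz":0},{"gripper":1,"dx":0.003,"dy":-0.062,"dz":0,"wx":0,"wy":0,"wz":0},{"gripper":1,"dx":0.003,"dy":-0.062,"dz":0,"wx":0,"wy":0,"wz":0},{"gripper":1,"dx":0.003,"dy":-0.062,"dz":0,"wx":0,"wy":0,"wz":0},{"gripper":1,"dx":0.003,"dy":-0.062,"dz":0,"wx":0,"wy":0,"wz":0}]'
python3 - <<'E'
from h import *
s=manip.read_state();print(s["eef_pos"],s["eef_rot"])
i=manip.camera_info("wrist");print(i)
w=manip.camera("wrist");cv2.imwrite("pics/w2.png",w)
cv2.imwrite("pics/w2v.png",cv2.resize(cv2.convertScaleAbs(w,alpha=1.4),(800,600),interpolation=3))
E
```

```text
clock: 3.53
eef_pos: [542.1, -70.9, 176.6]
eef_rot: [3.142, 0.004, 2.988]
wrist_force: [0.3, -0.1, -0.8]
finger_gap: 16.9
finger_force: 0.0
clock: 3.95
eef_pos: [544.2, -132.6, 174.3]
eef_rot: [3.141, -0.0, 2.985]
wrist_force: [-0.1, 0.5, -0.2]
finger_gap: 50.2
finger_force: 0.0
[ 544.2390753  -132.64153827  174.31026903] [ 3.14140226e+00 -1.85460302e-04  2.98542354e+00]
{'camera_matrix': array([[325.1922621,   0.       , 274.8983535],
       [  0.       , 325.1922621, 214.2985671],
       [  0.       ,   0.       ,   1.       ]]), 'tool_from_camera': array([[-5.28663347e-05, -9.72228485e-01, -2.34033694e-01,
         6.66511626e+01],
       [ 9.99999986e-01, -1.42229293e-05, -1.66806737e-04,
         5.44138413e-01],
       [ 1.58845617e-04, -2.34033700e-01,  9.72228472e-01,
        -1.80592237e+02],
       [ 0.00000000e+00,  0.00000000e+00,  0.00000000e+00,
         1.00000000e+00]])}
```

View pics/w2v.png

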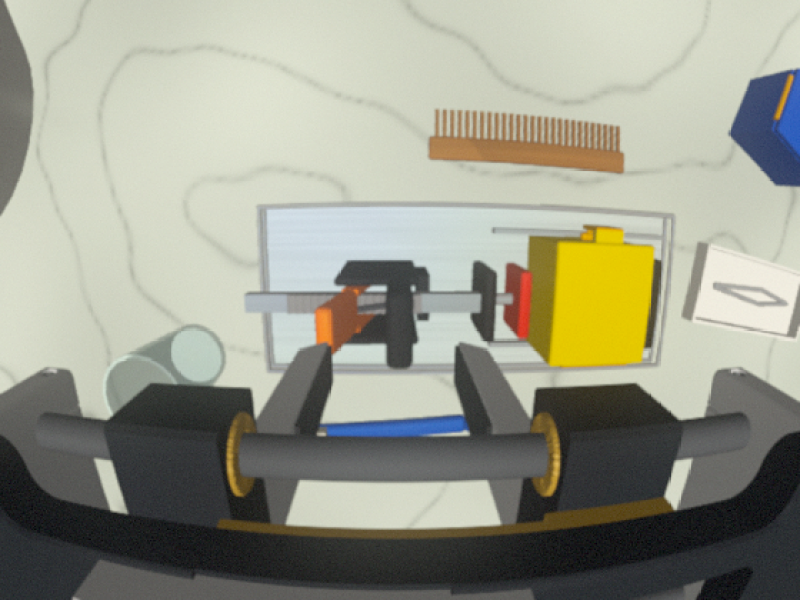

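The wrist view shows the post top at about u 387–413, v 280–366, the trigger's outer top edge at about u 316, the jaw at 485, the red pad front at about 530 and the cup top from 529 to 650. I'll convert these.

```bash
cat >>h.py <<'E'
from scipy.spatial.transform import Rotation as Ro
def wray(pos,rot,uv,z,sc=800/560):
    i=manip.camera_info("wrist");K=np.array(i["camera_matrix"]);M=np.array(i["tool_from_camera"])
    p=(np.array(uv)+.5)/sc-.5;d=(p-K[:2,2])/K[0,0];r=np.hypot(*d)
    c=np.array([*(d/r*np.sin(r)),np.cos(r)]);R=Ro.from_euler("xyz",rot).as_matrix()
    o=R@M[:3,3]+pos;v=R@M[:3,:3]@c;return o+v*(z-o[2])/v[2]
def cad(X,c=(555,-70)):
    d=np.array(X)[:2]-c;a=np.array([.154,.988]);return np.array([d@[.988,-.154],d@a]).round(1)
E
python3 - <<'E'
from h import *
P=[544.2,-132.6,174.3];O=[3.1414,0,2.9854]
print("tcp",cad(P))
for n,u,z in[("post-y",(387,325),133),("post+y",(413,325),133),("post x far",(400,366),133),("trig outer",(316,308),133),("trig outer far",(330,352),133),("padfront top",(529,339),74),("jaw",(495,340),74),("cup-y far top",(550,365),81),("cup+y far",(643,362),81),("cup-y near",(529,236),81),("caddyTL",(259,206),20),("caddyTR",(673,214),20),("BR",(658,366),20),("BL",(268,371),20)]:
    X=wray(P,O,u,z);print(n,X.round(0),cad(X))
E
```

```text
tcp [ -1.  -63.5]
post-y [ 540. -134.  133.] [ -4.8 -65.9]
post+y [ 542. -122.  133.] [ -4.7 -53. ]
post x far [ 563. -131.  133.] [ 17.  -59.4]
trig outer [ 526. -168.  133.] [ -13.5 -101.2]
trig outer far [ 550. -165.  133.] [  9.5 -95. ]
padfront top [581. -48.  74.] [22.  25.8]
jaw [578. -71.  74.] [22.4  2.8]
cup-y far top [599. -36.  81.] [37.9 39.8]
cup+y far [610.  34.  81.] [ 38.5 111.7]
cup-y near [513. -44.  81.] [-45.5  19.6]
caddyTL [ 468. -220.   20.] [ -63.1 -161.4]
caddyTR [517. 103.  20.] [-64.1 165.4]
BR [647.  85.  20.] [ 66.7 167.5]
BL [ 595. -240.   20.] [  65.5 -162.1]
```

Grip point comes out at caddy (-2,-66.5), world (543,-135.5); post thickness and trigger distance agree with the text. Opening fully, then descending.

```bash
python3 -m inch '[{"gripper":1,"dx":-0.001,"dy":-0.003,"dz":0,"wx":0,"wy":0,"wz":0},{"gripper":1,"dx":-0.001,"dy":-0.003,"dz":0,"wx":0,"wy":0,"wz":0},{"gripper":1,"dx":-0.001,"dy":-0.003,"dz":0,"wx":0,"wy":0,"wz":0},{"gripper":1,"dx":-0.001,"dy":-0.003,"dz":-0.005,"wx":0,"wy":0,"wz":0},{"gripper":1,"dx":-0.001,"dy":-0.003,"dz":-0.01,"wx":0,"wy":0,"wz":0}]'
python3 -m inch '[{"gripper":1,"dx":0,"dy":0,"dz":-0.015,"wx":0,"wy":0,"wz":0},{"gripper":1,"dx":0,"dy":0,"dz":-0.03,"wx":0,"wy":0,"wz":0},{"gripper":1,"dx":0,"dy":0,"dz":-0.05,"wx":0,"wy":0,"wz":0},{"gripper":1,"dx":0,"dy":0,"dz":-0.07,"wx":0,"wy":0,"wz":0},{"gripper":1,"dx":0,"dy":0,"dz":-0.071,"wx":0,"wy":0,"wz":0}]'
python3 -m inch '[{"gripper":0.8,"dx":0,"dy":0,"dz":0,"wx":0,"wy":0,"wz":0},{"gripper":0.78,"dx":0,"dy":0,"dz":0,"wx":0,"wy":0,"wz":0},{"gripper":0.78,"dx":0,"dy":0,"dz":0,"wx":0,"wy":0,"wz":0},{"gripper":0.78,"dx":0,"dy":0,"dz":0,"wx":0,"wy":0,"wz":0},{"gripper":0.78,"dx":0,"dy":0,"dz":0,"wx":0,"wy":0,"wz":0}]' 25
```

```text
clock: 4.42
eef_pos: [543.4, -135.8, 164.2]
eef_rot: [-3.142, 0.0, 2.986]
wrist_force: [-0.0, 0.5, -0.2]
finger_gap: 87.6
finger_force: 0.0
clock: 4.83
eef_pos: [541.5, -135.4, 89.5]
eef_rot: [3.141, -0.006, 2.986]
wrist_force: [0.4, -0.6, -0.6]
finger_gap: 94.0
finger_force: 0.0
clock: 5.25
eef_pos: [543.6, -136.1, 94.3]
eef_rot: [-3.141, 0.001, 2.986]
wrist_force: [-0.2, 0.5, 0.6]
finger_gap: 72.8
finger_force: 0.0
```

Now I close in steps to find contact and do the first stroke.

```bash
python3 -m inch '[{"gripper":0.74,"dx":0,"dy":0,"dz":0,"wx":0,"wy":0,"wz":0},{"gripper":0.70,"dx":0,"dy":0,"dz":0,"wx":0,"wy":0,"wz":0},{"gripper":0.66,"dx":0,"dy":0,"dz":0,"wx":0,"wy":0,"wz":0},{"gripper":0.62,"dx":0,"dy":0,"dz":0,"wx":0,"wy":0,"wz":0},{"gripper":0.6,"dx":0,"dy":0,"dz":0,"wx":0,"wy":0,"wz":0}]'
python3 -m inch '[{"gripper":0.54,"dx":0,"dy":0,"dz":0,"wx":0,"wy":0,"wz":0},{"gripper":0.48,"dx":0,"dy":0,"dz":0,"wx":0,"wy":0,"wz":0},{"gripper":0.42,"dx":0,"dy":0,"dz":0,"wx":0,"wy":0,"wz":0},{"gripper":0.38,"dx":0,"dy":0,"dz":0,"wx":0,"wy":0,"wz":0},{"gripper":0.36,"dx":0,"dy":0,"dz":0,"wx":0,"wy":0,"wz":0}]'
python3 -m inch '[{"gripper":0.33,"dx":0,"dy":0,"dz":0,"wx":0,"wy":0,"wz":0},{"gripper":0.31,"dx":0,"dy":0,"dz":0,"wx":0,"wy":0,"wz":0},{"gripper":0.29,"dx":0,"dy":0,"dz":0,"wx":0,"wy":0,"wz":0},{"gripper":0.28,"dx":0,"dy":0,"dz":0,"wx":0,"wy":0,"wz":0},{"gripper":0.28,"dx":0,"dy":0,"dz":0,"wx":0,"wy":0,"wz":0}]'
python3 - <<'E'
from h import *
s=manip.read_state();print(s["eef_pos"],s["eef_rot"],s["finger_gap"])
w=manip.camera("wrist");cv2.imwrite("pics/w3.png",w)
cv2.imwrite("pics/w3v.png",cv2.resize(cv2.convertScaleAbs(w[100:310,160:440],alpha=1.4),(800,600),interpolation=3))
E
```

```text
clock: 5.67
eef_pos: [543.6, -137.0, 94.3]
eef_rot: [-3.14, 0.002, 2.985]
wrist_force: [-2.2, -7.3, 7.4]
finger_gap: 56.9
finger_force: 3.8
clock: 6.08
eef_pos: [543.7, -137.1, 94.3]
eef_rot: [-3.14, 0.002, 2.985]
wrist_force: [-1.4, -6.1, 7.9]
finger_gap: 34.8
finger_force: 3.8
clock: 6.5
eef_pos: [543.9, -136.4, 94.3]
eef_rot: [-3.141, 0.002, 2.986]
wrist_force: [0.3, -2.1, 6.8]
finger_gap: 27.5
finger_force: 25.0
[ 543.85436616 -136.38151392   94.34138063] [-3.14104399e+00  1.88801221e-03  2.98563102e+00] 27.54452507090501
```

View pics/w3v.png

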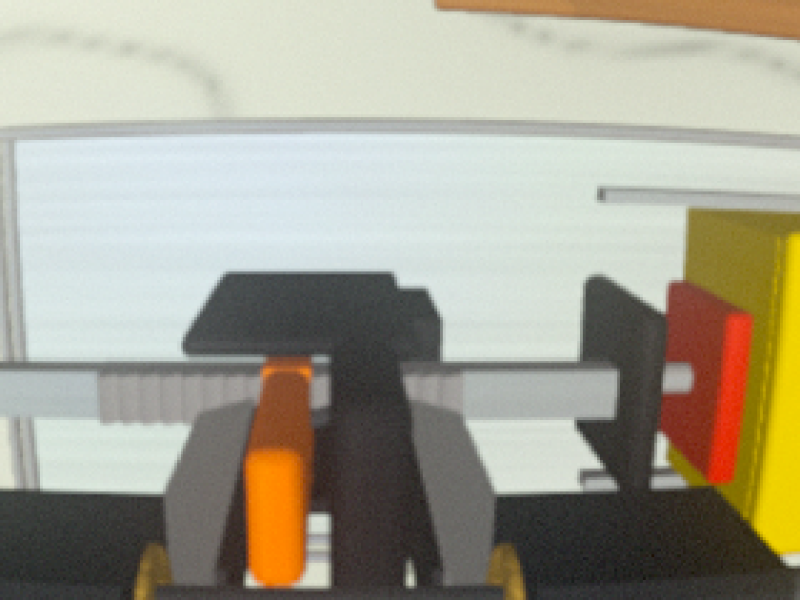

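The wrist crop shows the trigger fully squeezed: trigger at u 245–312, post at 330–410. The jaw front is at u about 657, the pad's top front edge at about 743 and the cup is beyond. I'll measure these, then release for the second stroke.

```bash
cat >>h.py <<'E'
def pad(img,pos,rot):
    h=cv2.cvtColor(img,cv2.COLOR_BGR2HSV).astype(int);B=img.astype(int)
    red=((h[...,0]<5)|(h[...,0]>174))&(h[...,1]>150)&(h[...,2]>50)
    out=[]
    for v in range(225,262,6):
        c=np.where(red[v,370:])[0]
        if len(c)<4: continue
        r=370+c.max()+.5;l=370+c.min()-.5
        k=np.where((B[v,360:int(l)+1].max(1)<75))[0];j=360+k.max()+.5 if len(k) else np.nan
        y=lambda u,z:cad(wray(pos,rot,(u,v),z,1.))[1]
        out.append((v,l,r,j,y(r,74),y(j,74)))
    return np.array(out).round(1)
E
python3 - <<'E'
from h import *
print(pad(cv2.imread("pics/w3.png"),[543.85,-136.38,94.34],[-3.141,.0019,2.9856]))
E
for i in 1; do python3 -m inch '[{"gripper":0.5,"dx":0,"dy":0,"dz":0,"wx":0,"wy":0,"wz":0},{"gripper":0.7,"dx":0,"dy":0,"dz":0,"wx":0,"wy":0,"wz":0},{"gripper":0.8,"dx":0,"dy":0,"dz":0,"wx":0,"wy":0,"wz":0},{"gripper":0.8,"dx":0,"dy":0,"dz":0,"wx":0,"wy":0,"wz":0},{"gripper":0.8,"dx":0,"dy":0,"dz":0,"wx":0,"wy":0,"wz":0}]'; done
python3 -m inch '[{"gripper":0.8,"dx":0,"dy":0,"dz":0,"wx":0,"wy":0,"wz":0},{"gripper":0.8,"dx":0,"dy":0,"dz":0,"wx":0,"wy":0,"wz":0},{"gripper":0.8,"dx":0,"dy":0,"dz":0,"wx":0,"wy":0,"wz":0},{"gripper":0.8,"dx":0,"dy":0,"dz":0,"wx":0,"wy":0,"wz":0},{"gripper":0.8,"dx":0,"dy":0,"dz":0,"wx":0,"wy":0,"wz":0}]'
```

```text
[[225.  393.5 413.5 392.5  27.8  12. ]
 [243.  391.5 403.5 390.5  21.7  11.9]
 [249.  390.5 412.5 390.5  29.2  12.3]
 [255.  397.5 409.5 388.5  27.5  11.3]]
clock: 6.97
eef_pos: [543.0, -135.9, 93.1]
eef_rot: [3.141, -0.001, 2.986]
wrist_force: [0.3, -1.8, -1.1]
finger_gap: 57.5
finger_force: 0.8
clock: 7.38
eef_pos: [543.3, -135.9, 93.5]
eef_rot: [3.141, 0.0, 2.986]
wrist_force: [-0.2, 0.2, 0.2]
finger_gap: 75.2
finger_force: 0.0
```

The jaw advanced about 9–10 mm as expected. Second full stroke, then look.

```bash
python3 -m inch '[{"gripper":0.74,"dx":0,"dy":0,"dz":0,"wx":0,"wy":0,"wz":0},{"gripper":0.70,"dx":0,"dy":0,"dz":0,"wx":0,"wy":0,"wz":0},{"gripper":0.66,"dx":0,"dy":0,"dz":0,"wx":0,"wy":0,"wz":0},{"gripper":0.62,"dx":0,"dy":0,"dz":0,"wx":0,"wy":0,"wz":0},{"gripper":0.56,"dx":0,"dy":0,"dz":0,"wx":0,"wy":0,"wz":0}]'
python3 -m inch '[{"gripper":0.52,"dx":0,"dy":0,"dz":0,"wx":0,"wy":0,"wz":0},{"gripper":0.48,"dx":0,"dy":0,"dz":0,"wx":0,"wy":0,"wz":0},{"gripper":0.44,"dx":0,"dy":0,"dz":0,"wx":0,"wy":0,"wz":0},{"gripper":0.40,"dx":0,"dy":0,"dz":0,"wx":0,"wy":0,"wz":0},{"gripper":0.36,"dx":0,"dy":0,"dz":0,"wx":0,"wy":0,"wz":0}]'
python3 -m inch '[{"gripper":0.33,"dx":0,"dy":0,"dz":0,"wx":0,"wy":0,"wz":0},{"gripper":0.31,"dx":0,"dy":0,"dz":0,"wx":0,"wy":0,"wz":0},{"gripper":0.29,"dx":0,"dy":0,"dz":0,"wx":0,"wy":0,"wz":0},{"gripper":0.28,"dx":0,"dy":0,"dz":0,"wx":0,"wy":0,"wz":0},{"gripper":0.28,"dx":0,"dy":0,"dz":0,"wx":0,"wy":0,"wz":0}]'
python3 - <<'E'
from h import *
s=manip.read_state();print(s["eef_pos"],s["eef_rot"],s["finger_gap"])
w=manip.camera("wrist");cv2.imwrite("pics/w4.png",w);o=cv2.imread("pics/w3.png")
f=lambda a:cv2.resize(cv2.convertScaleAbs(a[185:270,350:490],alpha=1.4),(490,298),interpolation=3)
cv2.imwrite("pics/w4v.png",np.vstack([f(o),f(w)]))
E
```

```text
clock: 7.8
eef_pos: [543.6, -137.1, 94.3]
eef_rot: [-3.14, 0.002, 2.985]
wrist_force: [-1.1, -6.8, 7.0]
finger_gap: 54.8
finger_force: 3.7
clock: 8.22
eef_pos: [543.8, -137.2, 94.5]
eef_rot: [-3.14, 0.002, 2.985]
wrist_force: [-2.2, -7.6, 7.2]
finger_gap: 35.7
finger_force: 4.2
clock: 8.63
eef_pos: [543.9, -136.4, 94.5]
eef_rot: [-3.141, 0.002, 2.986]
wrist_force: [-0.3, -1.7, 8.1]
finger_gap: 27.6
finger_force: 25.0
[ 543.94328328 -136.42682202   94.48280003] [-3.14098201e+00  2.21651406e-03  2.98560394e+00] 27.61664776662787
```

View pics/w4v.png

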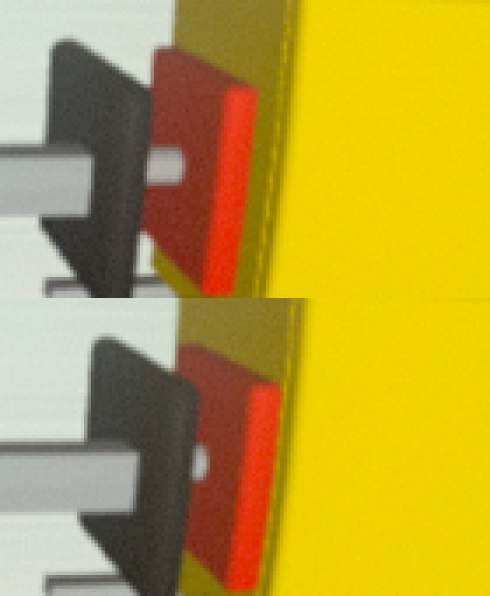

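Between the two frames the jaw moved about 42 px (10 mm), the pad about 23 px (5.4 mm) and the cup about 11 px (2.4 mm, reaching the stop). The pad is therefore sprung back about 4.5 mm. Now I hold, then hand in.

```bash
python3 -m inch '[{"gripper":0.28,"dx":0,"dy":0,"dz":0,"wx":0,"wy":0,"wz":0},{"gripper":0.28,"dx":0,"dy":0,"dz":0,"wx":0,"wy":0,"wz":0},{"gripper":0.28,"dx":0,"dy":0,"dz":0,"wx":0,"wy":0,"wz":0},{"gripper":0.28,"dx":0,"dy":0,"dz":0,"wx":0,"wy":0,"wz":0},{"gripper":0.28,"dx":0,"dy":0,"dz":0,"wx":0,"wy":0,"wz":0}]'
python3 -c "
from cell import manip
print(manip.sign_off())"
```

```text
clock: 9.1
eef_pos: [544.0, -136.4, 94.5]
eef_rot: [-3.141, 0.002, 2.986]
wrist_force: [-0.0, -1.5, 7.1]
finger_gap: 27.8
finger_force: 25.0
the job is handed in; nothing more can be done
None
```

I handed the job in at about 9 s: the lid looks clipped shut, the pad holds the cup on the back stop sprung back about 4.5 mm by picture measurement, and the gripper is still squeezing the trigger at 25 N; no verdict came back.

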